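Open the paint tray of the table easel

ROBOT

A 6-joint arm with a two-finger parallel gripper is mounted at the origin on the work surface; the furniture and walls round the work are solid. World frame = base frame: x ahead of the robot, y to its left, z up, the work surface at z = 0. Lengths are in m, angles in degrees, forces in N, time in s.
With the tool pointing down it reaches from about 0.35 to 0.875 m from the base axis. Payload 4.2 kg.
Tool frame: the origin (TCP) lies on the front face of the gripper's body, between the roots of the fingers; the fingertips stand 70 mm ahead of it and the grasp point (between the pads) lies 51 mm ahead of it; x points along the fingers, y is the direction in which the jaws open and shut, and the axes are right-handed (so a half turn about x gives the same grasp; the last joint's range is limited). The gripper opens to 87 mm and grips with 3 to 60 N. Pads are 19 mm wide; open, the fingers measure 117 mm over their backs; the gripper's body (75 mm by 190 mm) begins 51 mm behind the grasp point.
Start: joints at [-59.553, 22.042, 0.453, 0, -68.411, -14.817], TCP at [0.168, -0.602, 0.292] pointing down, gripper open.
Joint ranges: [-179.83, 179.83], [-69.29, 118.12], [-61.27, 80.66], [-181.25, 117.63], [-171.15, -9.14], [-177.46, 177.46]. Speed limits (degrees/s): [159.86, 159.86, 180, 180, 180, 180].

INTERFACE

Orientations are given as a 3x3 rotation matrix whose columns are the frame's x, y, z axes.
In Python, from station import r, viewer, spotter gives the robot as it stands.
- The arm moves only by the tool move_arm, never from a script. Its argument "series" is a list that holds one entry, the list of rows, each a list of 7 numbers: the turn, a rotation vector about the world's x, y, z scaled (see below), then the shift along the world's x, y, z scaled (see below), then the opening, from 0 (shut) to 1 (fully open). A call has 1 to 20 rows; each row shifts and turns the pose as measured when the row begins; what a row does not reach is not made up. The controller multiplies each number of a shift by 60 mm and each number of a turn by 8 degrees. A row lasts 1/8 s, in which the tool goes at most 62.5 mm and 10.7 degrees, less where a joint would pass 70% of its speed; a pose out of reach is approached as far as the arm can. A call with a number of a shift or a turn outside -1 to 1 is refused whole. A call with a gripper value outside its range is refused whole. The fingers move at their own pace and stop on an object; the grip force is fixed at half the most. Time passes only in rows, so rows that do not move let the fingers close. It gives the time, the measured TCP pose, the force and the opening at its end, in the units of the state.
- r.sense(): the state, without advancing time (a new reading comes with each control period).
- viewer.capture(name): name is "scene" or "top" or "wrist"; returns (picture, depth): 400x640x3 uint8, red, green, blue; 400x640 float32, m along the optical axis (not along the pixel's ray), 0 where there is no reading.
- viewer.camera_params(name): a dict with "mtx" (3x3 intrinsics, pixels), "pose" (4x4, takes a point from camera to world coordinates). Camera axes: x right, y down, z forward; pixel columns grow to the right and rows downward; lengths in m; the calibration is good to about 2 mm. A picture is of the moment at which its call begins: read the wrist's pose just before it. camera_params takes no time and is no camera call; for the wrist camera it gives the pose at the moment of the call.
- r.finish_job(): hands the job in, once; it reports no verdict.
Trained networks look in the newest picture that a camera, given by its name, has taken for a name from the list of things; names that differ only in an ending like _2 or _b are one class to them, and where a whole thing is asked for, a point or a joint stands for the part that bears it (a point fixed in the world has none). Each returns a list of dicts, best first, with "conf" (0 to 1); they miss things now and then, are a little off and sometimes report something else, mostly with a low value. They report only what shows in the picture. A call takes as long as a camera call.
- spotter.find_in(camera, name): "centre" ([column, row] in pixels, amid what is visible of it).
- spotter.trace(camera, name): "mask" (400x640 bool, what is visible of it) and "centre" ([column, row] in pixels, amid what is visible of it).
The state is a dict: "time_s": time; "joints": joint angles; "joint_velocities": joint speeds; "effort": joint torques, N m; "tcp_pos": TCP position; "ee_rot": TCP orientation; "wrist_force": force on the tool from outside, world axes, zero at the start; "moment": the same for the moment, N m; "gripper_width": opening from 0.0 (shut) to 1.0 (fully open).
Only numpy, scipy, OpenCV 4.12 (cv2) and the standard library are available. Lean on these libraries where they do the work, as an engineer would, in place of code of your own. Each camera call takes 0.05 s, during which the arm holds its last target.

TASK

Open the table easel's paint tray so that the tubes in it can be reached: slide the brown paint pot that stands in front out of the tray's way, swing the steel hook off its pin, then hook a fingertip behind the tray's front lip and draw the tray out until it stops. Work only by pushing and pulling with the fingers: grip and lift nothing, keep the pot standing, and do not let the tray bump it. Leave the other things on the table where they are.

Things in the scene. Friction and masses are not known exactly. Their poses are not given: they have to be found in the camera images.
- table_easel: Wooden table easel, fixed: a box 210 mm deep and 220 mm wide with a sloping board on top and a paint tray in front. Origin: on the table, midway across, 125 mm behind the box's front; its front faces its own -x. Side walls 20 mm thick, 58 mm high at the front. The board starts at x = -0.066 (paper ledge 80 mm high) and rises to 112 mm at the back (x = 0.09); before it the tray is open above.
- tray (a joint): How far the tray is drawn out, m: 0 shut, 0.120 at its stop. It slides along the easel's own -x with about 2 N of friction (3 N at 0.15 m/s) and stays where it is left. The hook over its pin holds it shut.
- tray_lip (a point): Middle of the top edge of the tray's front lip, 60 mm above the table; moves with the tray, axes as the easel's. The lip is an upright wooden board 12 mm thick (6 mm each way from this point in x), 220 mm wide, its foot 12 mm above the table. Behind it (+x) is an empty trough 67 mm wide and 168 mm long; its floor is 20 mm above the table.
- steel_hook (a joint): Angle of the steel hook, rad: 0 to 0.1 hooked over the pin on the lip's right-hand (-y) end; grows as its free end swings outward to the easel's -y (counter-clockwise from above), up to 1.5; clear of the pin from 0.4 on. Turns about an upright screw on the right side wall, at x = -0.085, y = -0.095 in the easel's frame; about 1 N at its knob moves it, and it stays where it is left.
- hook_knob (a point): Centre of the black ball, 10 mm in diameter, on an upright 6 mm stem on the hook; 27 mm from the hook's screw, 78 mm above the table (ball top 84 mm). At angle 0 it is at x = -0.111, y = -0.103 in the easel's frame. Hook bar and screw head beside the stem reach 68 mm, the lip's ball-headed pin 72 mm above the table.
- paint_pot: Loose paint pot, brown label and lid disc, 62 mm in diameter, 58 mm high, about 0.11 kg. Origin: centre of its underside. The 220 mm wide tray front sweeps from x = -0.137 to -0.257 in the easel's frame, so the pot is clear when its axis is over 144 mm to either side of the easel's middle line (or at x below -0.290). Paintings, 4 mm thick, lie flat further out on both sides.
- water_jar: Bystander: glass jar with three brushes, 92 mm wide, the jar 125 mm and the brushes 235 mm high; origin at the centre of its underside.
- paint_bottle: Bystander: yellow squeeze bottle with black cap, 66 mm wide, 177 mm high; origin at the centre of its underside.
- cutter: Bystander: yellow snap-off cutter lying flat, 21 x 150 x 14 mm, long along its y; origin at the centre of its underside.

How it is judged (in metres and radians):
On the way, in this order (a step that is already met when the one before it is completed fails the run):
1. the pot stands out of the tray's way and the hook is off its pin, before the tray is drawn more than 30 mm ((y of paint_pot in the frame of table_easel above 0.144 m or y of paint_pot in the frame of table_easel below -0.144 m or x of paint_pot in the frame of table_easel below -0.29 m) and value of joint steel_hook above 0.4 rad and value of joint tray below 0.03 m), for 0.2 s.
2. the tray is drawn out to its stop (more than 112 of 120 mm) (value of joint tray above 0.112 m), for 0.2 s.
At the end, for the whole second after the job is handed in: The tray is out by more than 112 of its 120 mm, the hook stands more than 0.4 rad open, and the pot stands upright on the table at rest with its axis more than 144 mm to either side of the easel's middle line (or more than 290 mm before the easel's centre) (value of joint tray above 0.112 m and value of joint steel_hook above 0.4 rad and (y of paint_pot in the frame of table_easel above 0.144 m or y of paint_pot in the frame of table_easel below -0.144 m or x of paint_pot in the frame of table_easel below -0.29 m) and height (world z) of paint_pot below 0.008 m and angle between paint_pot's own z axis and vertical below 0.15 rad and linear speed of paint_pot below 0.02 m/s); the robot touches nothing.
It fails at once if the paint pot is lifted off the table or tipped (height (world z) of paint_pot above 0.012 m or angle between paint_pot's own z axis and vertical above 0.35 rad).
It fails at once if the paint pot is gripped between the fingers (horizontal distance between the grasp point and paint_pot below 0.012 m and z of the grasp point in the frame of paint_pot below 0.068 m and contact force between the fingers and paint_pot above 3 N).
It fails at once if the tray's lip or the hook's knob is gripped between the fingers ((horizontal distance between the grasp point and hook_knob below 0.006 m and z of the grasp point in the frame of hook_knob below 0.012 m and contact force between the fingers and steel_hook above 3 N) or (x of the grasp point in the frame of tray_lip between -0.006 and 0.006 m and z of the grasp point in the frame of tray_lip below 0.01 m and contact force between the fingers and tray above 3 N)).
It fails at once if the tray bumps the pot (contact force between tray and paint_pot above 0.5 N).
It fails at once if a bystander (jar, bottle, cutter) is moved more than 20 mm (distance of any of water_jar, paint_bottle, cutter from where it was at the start of the episode above 0.02 m).
It also fails if it takes over 51 s, if anything falls off the work surface, if the arm or the gripper's body presses on something with over 40 N, if the wrist force passes 120 N, or if a joint passes its speed limit or range.

## Working session

There is one attempt and no reset: what is moved stays moved. The work goes in short steps, Python scripts to look and compute and a tool call to move; the robot and the scene stay as the last step left them, time stands still between calls to the robot, and variables do not carry over. Pictures are saved under pics/ and viewed, and the job is handed in when it is done.

Besides the shell and the picture viewer there is one more tool, called after ">>>" as name(argument=value, ...), one argument or row to a line, values as JSON. move_arm: Moves the arm, as the interface text tells. Its arguments: {"type":"object","properties":{"series":{"type":"array","items":{"type":"array","items":{"type":"array","items":{"type":"number","minimum":-1,"maximum":1}}}}},"required":["series"]}

```bash
ls; mkdir -p pics
python3 - <<'E'
from station import r, viewer, spotter
import cv2
s=r.sense(); print(s['time_s'],s['tcp_pos'],s['ee_rot'],s['gripper_width'])
for c in ['scene','top']:
    p,d=viewer.capture(c); cv2.imwrite(f'pics/{c}0.png',p[:,:,::-1]); 
    import numpy as np; np.savez(f'{c}0.npz',p=p,d=d); print(c,viewer.camera_params(c))
    for n in ['table_easel','tray_lip','hook_knob','paint_pot','water_jar','paint_bottle','cutter']:
        print(n,[(np.round(q['centre']),round(q['conf'],2)) for q in spotter.find_in(c,n)[:3]])
E
```

```text
pics
0.0 [ 0.16827053 -0.60144357  0.29114496] [[-7.16123225e-04 -2.69256481e-01  9.63068240e-01]
 [ 2.11269193e-03  9.63065930e-01  2.69257406e-01]
 [-9.99997512e-01  2.22748798e-03 -1.20817886e-04]] 0.9995503617514381
scene {'mtx': array([[504.2983488 ,   0.        , 320.75585568],
       [  0.        , 504.2983488 , 202.32427327],
       [  0.        ,   0.        ,   1.        ]]), 'pose': array([[-5.59140129e-01, -4.86874441e-01,  6.71055582e-01,
        -5.98262530e-01],
       [-8.29073157e-01,  3.28480149e-01, -4.52480378e-01,
         8.70205057e-01],
       [-1.27306282e-04, -8.09354107e-01, -5.87320963e-01,
         1.10137815e+00],
       [ 0.00000000e+00,  0.00000000e+00,  0.00000000e+00,
         1.00000000e+00]])}
table_easel [(array([285., 212.]), 0.76)]
tray_lip [(array([304., 220.]), 0.74)]
hook_knob [(array([411., 185.]), 0.45), (array([319., 243.]), 0.44)]
paint_pot [(array([317., 242.]), 0.75)]
water_jar [(array([238., 232.]), 0.72)]
paint_bottle [(array([412., 189.]), 0.67)]
cutter [(array([407., 210.]), 0.72), (array([412., 186.]), 0.2)]
top {'mtx': array([[389.23587699,   0.        , 309.90212694],
       [  0.        , 389.23587699, 202.77931839],
       [  0.        ,   0.        ,   1.        ]]), 'pose': array([[-0.02781522, -0.99271249,  0.11725286,  0.45304927],
       [-0.99961116,  0.02739321, -0.00520946,  0.07861887],
       [ 0.00195956, -0.11735217, -0.99308843,  1.10706176],
       [ 0.        ,  0.        ,  0.        ,  1.        ]])}
table_easel [(array([272., 177.]), 0.63), (array([440., 231.]), 0.54)]
tray_lip [(array([279., 210.]), 0.59)]
hook_knob []
paint_pot [(array([275., 251.]), 0.77)]
water_jar [(array([193., 200.]), 0.89)]
paint_bottle [(array([438., 228.]), 0.66), (array([191., 198.]), 0.22)]
cutter [(array([408., 251.]), 0.64)]
```

View pics/top0.png

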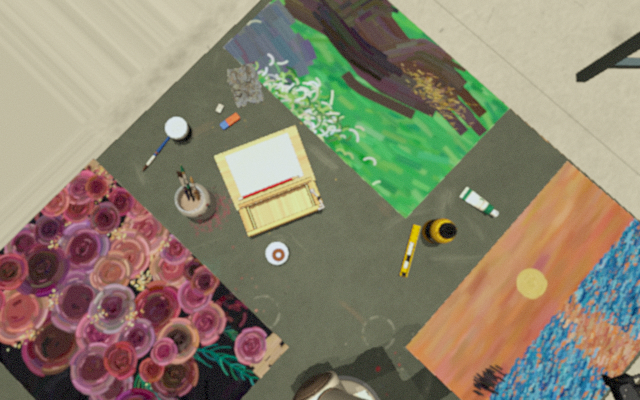

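View pics/scene0.png

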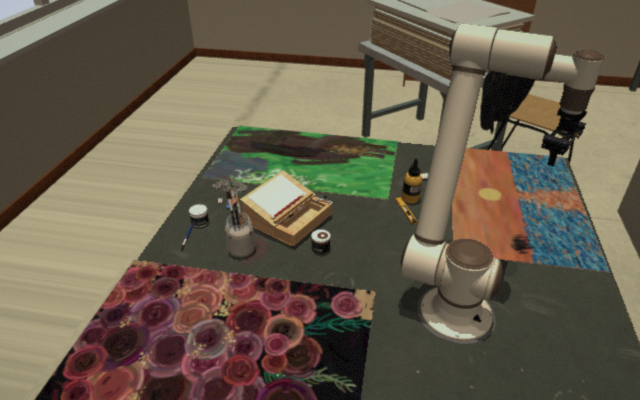

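The top view shows the easel at about (270,180) with its front facing the robot. The pot is at (277,253), the hook near (318,203), the jar at (193,200) and the cutter at (410,250).

```bash
cat > h.py <<'E'
import numpy as np, cv2
from station import r, viewer, spotter
def cloud(d,P):
    K=P['mtx'];T=P['pose'];v,u=np.mgrid[:d.shape[0],:d.shape[1]]
    c=np.stack([(u-K[0,2])/K[0,0]*d,(v-K[1,2])/K[1,1]*d,d],-1)
    return c@T[:3,:3].T+T[:3,3]
def ray(px,z,P):
    K=P['mtx'];T=P['pose'];dr=T[:3,:3]@np.array([(px[0]-K[0,2])/K[0,0],(px[1]-K[1,2])/K[1,1],1])
    return T[:3,3]+dr*(z-T[2,3])/dr[2]
def proj(X,P):
    K=P['mtx'];T=P['pose'];c=(np.atleast_2d(X)-T[:3,3])@T[:3,:3];q=c@K.T
    return q[:,:2]/q[:,2:]
E
python3 - <<'E'
from h import *
z=np.load('top0.npz');P=viewer.camera_params('top')
W=cloud(z['d'],P)
print('table z',np.median(W[300:320,250:260,2]))
crop=z['p'][110:280,170:460]; cv2.imwrite('pics/crop0.png',cv2.resize(crop,None,fx=2.75,fy=2.75,interpolation=cv2.INTER_CUBIC)[:,:,::-1])
R=W[115:245,212:330].reshape(-1,3); m=(R[:,2]>0.035)&(R[:,2]<0.16); A=R[m,:2].astype(np.float32)
rect=cv2.minAreaRect(A); print(rect, cv2.boxPoints(rect))
for n in ['paint_pot','water_jar','paint_bottle','cutter']:
    viewer_c=None
    q=W[...,:]
for n,(u,v),w in [('pot',(276,253),22),('jar',(193,203),24)]:
    q=W[v-w:v+w,u-w:u+w].reshape(-1,3); q=q[(q[:,2]>0.03)]
    print(n,q.min(0),q.max(0), cv2.minEnclosingCircle(q[q[:,2]>0.045][:,:2].astype(np.float32)))
E
```

```text
table z 0.0009644821566971995
((0.5988504886627197, 0.19867564737796783), (0.2816248834133148, 0.29300394654273987), 20.01181411743164) [[0.416405   0.28814417]
 [0.516675   0.01283118]
 [0.781296   0.10920712]
 [0.681026   0.3845201 ]]
pot [0.41525417 0.07861887 0.03014601] [0.50525365 0.2283016  1.10706176] ((0.47877609729766846, 0.1518944799900055), 0.0777607187628746)
jar [0.45304927 0.07861887 0.03012157] [0.63499797 0.42786619 1.10706176] ((0.5291563272476196, 0.2515830099582672), 0.18906791508197784)
```

View pics/crop0.png

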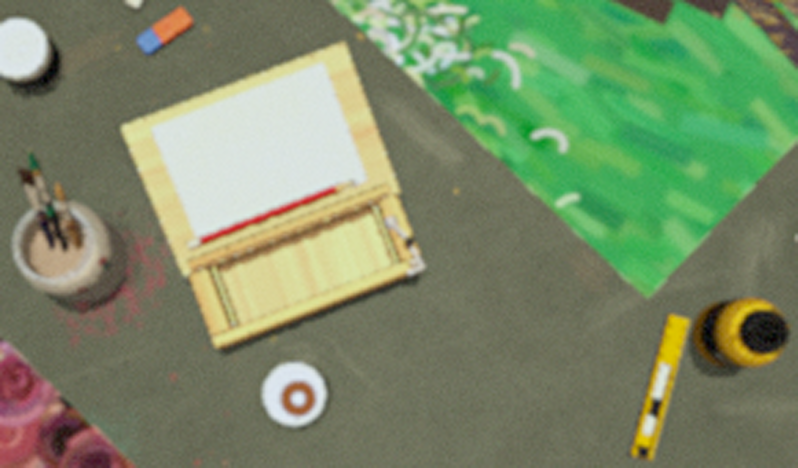

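Run:
```python
from h import *
from scipy.optimize import minimize
z=np.load('top0.npz');P=viewer.camera_params('top')
d=z['d'];W=cloud(d,P);W[d<=0]=np.nan
a=ray((248.9,236.5),.06,P);b=ray((322,210),.06,P)
print('lip',a,b,np.linalg.norm(a-b),np.degrees(np.arctan2(b[1]-a[1],b[0]-a[0]))+90)
R=W[115:245,212:330].reshape(-1,3);R=R[(R[:,2]>0.035)&(R[:,2]<0.16)]
# silhouette rect x -0.137..0.085, y +-0.11
rect=cv2.minAreaRect(R[:,:2].astype(np.float32));print(rect,cv2.boxPoints(rect))
# mean-based: yaw from edge
def E(p):
    c,s=np.cos(p[2]),np.sin(p[2]);q=(R[:,:2]-p[:2])@np.array([[c,-s],[s,c]])
    out=np.maximum(0,np.abs(q[:,1])-.11)+np.maximum(0,-.137-q[:,0])+np.maximum(0,q[:,0]-.085)
    # height model
    h=np.where((q[:,0]<-.125)|((np.abs(q[:,1])>.09)&(q[:,0]<-.07)),.059,np.where(q[:,0]>-.06,.08+(q[:,0]+.066)/.156*.032,np.nan))
    e=np.minimum(abs(R[:,2]-h),.02);e=np.where(np.isnan(e),.0,e)
    return np.minimum(out,.02).mean()*5+e.mean()
m=(a+b)[:2]/2
best=None
for y0 in (-.35+.0,-.3,-.4):
  for dx in (-.01,0,.01):
    yaw=np.arctan2(b[1]-a[1],b[0]-a[0])+np.pi/2
    x0=[m[0]+.137*np.cos(yaw)+dx,m[1]+.137*np.sin(yaw),yaw]
    o=minimize(E,x0,method='Nelder-Mead',options=dict(initial_simplex=np.array([x0,np.add(x0,[.01,0,0]),np.add(x0,[0,.01,0]),np.add(x0,[0,0,.05])])))
    if best is None or o.fun<best.fun:best=o
print('corner est',x0,'fit',best.x,np.degrees(best.x[2]),best.fun)
for n,(u,v),w in [('pot',(277,253),18)]:
    q=W[v-w:v+w,u-w:u+w].reshape(-1,3); q=q[(q[:,2]>0.045)&(q[:,2]<.075)]
    print(n,np.nanmin(q,0),np.nanmax(q,0),cv2.minEnclosingCircle(q[:,:2].astype(np.float32)),ray((277.3,253.3),.058,P))
for n in ['water_jar','paint_bottle','cutter']:
    viewer.capture('top') if n=='water_jar' else 0
    mk=spotter.trace('top',n)[0]['mask'];q=W[mk];q=q[q[:,2]>.004];print(n,np.nanmin(q,0),np.nanmax(q,0))
```

```text
lip [0.49020327 0.23911201 0.06      ] [0.55612695 0.0409847  0.06      ] 0.2088070038536936 18.404035097251736
((0.5988504886627197, 0.19867564737796783), (0.2816248834133148, 0.29300394654273987), 20.01181411743164) [[0.416405   0.28814417]
 [0.516675   0.01283118]
 [0.781296   0.10920712]
 [0.681026   0.3845201 ]]
corner est [np.float64(0.6631580764185965), np.float64(0.18330142797870524), np.float64(0.32121100809963754)] fit [0.6619045  0.18734715 0.34593362] 19.820536311642396 0.007246299037388673
pot [0.41525417 0.13786405 0.05180982] [0.47634542 0.19694351 0.06485807] ((0.4457206130027771, 0.16765059530735016), 0.03072621300816536) [0.44341045 0.16399393 0.058     ]
water_jar [0.54520596 0.33799201 0.00445053] [0.68530432 0.43253321 0.22825532]
paint_bottle [ 0.46058876 -0.29631556  0.00598483] [ 0.52611945 -0.23755101  0.17855619]
cutter [ 0.37028013 -0.23071853  0.00406593] [ 0.51153898 -0.16957169  0.01978715]
```

```bash
cat >> h.py <<'E'
def e2w(q,p):
    c,s=np.cos(p[2]),np.sin(p[2]);q=np.atleast_2d(q).astype(float)
    return np.c_[p[0]+c*q[:,0]-s*q[:,1],p[1]+s*q[:,0]+c*q[:,1],q[:,2]]
def w2e(w,p):
    c,s=np.cos(p[2]),np.sin(p[2]);w=np.asarray(w)
    return np.array([c*(w[0]-p[0])+s*(w[1]-p[1]),-s*(w[0]-p[0])+c*(w[1]-p[1])])
def overlay(cam,p,fn,box,f,extra=[]):
    pic,d=viewer.capture(cam);P=viewer.camera_params(cam)
    x0,y0,x1,y1=box;I=cv2.resize(pic[y0:y1,x0:x1],None,fx=f,fy=f,interpolation=cv2.INTER_CUBIC)[:,:,::-1].copy()
    L=[[(-.137,-.11,.06),(-.137,.11,.06),(-.125,.11,.06),(-.125,-.11,.06),(-.137,-.11,.06)],
       [(-.066,-.11,.08),(-.066,.11,.08),(.09,.11,.112),(.09,-.11,.112),(-.066,-.11,.08)],[(-.137,-.11,.012),(-.137,.11,.012)]]
    for l in L:
        q=((proj(e2w(l,p),P)-[x0,y0])*f).astype(int);cv2.polylines(I,[q.reshape(-1,1,2)],False,(0,0,255),1)
    for l in [(-.111,-.103,.078)]+extra:
        q=((proj(e2w([l],p),P)[0]-[x0,y0])*f).astype(int);cv2.circle(I,tuple(map(int,q)),3,(255,0,0),1)
    cv2.imwrite(fn,I)
E
python3 - <<'E'
from h import *
p=[.6619,.1873,.3459]
overlay('top',p,'pics/ov1.png',(200,110,350,280),4)
overlay('scene',p,'pics/ov2.png',(220,150,380,270),4.5)
print(w2e([.4457,.1677],p))
E
```

```text
[-0.21003988  0.0548621 ]
```

View pics/ov1.png

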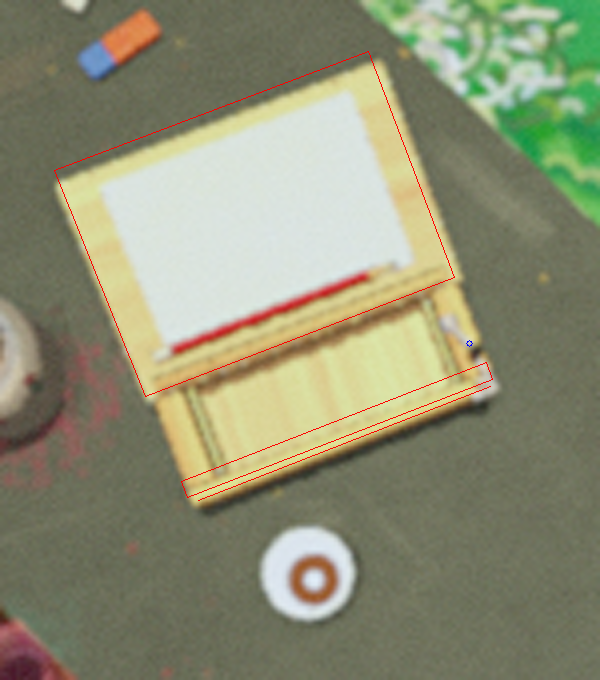

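View pics/ov2.png

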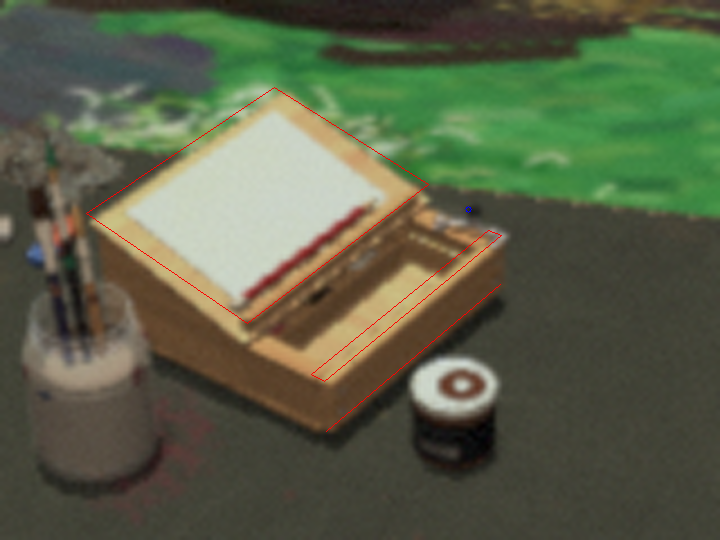

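Run:
```python
from h import *
p=[.656,.1845,.346]
overlay('top',p,'pics/ov3.png',(200,110,350,280),4)
overlay('scene',p,'pics/ov4.png',(220,150,380,270),4.5)
print(w2e([.4457,.1677],p))
```

```text
[-0.20353446  0.05551626]
```

View pics/ov3.png

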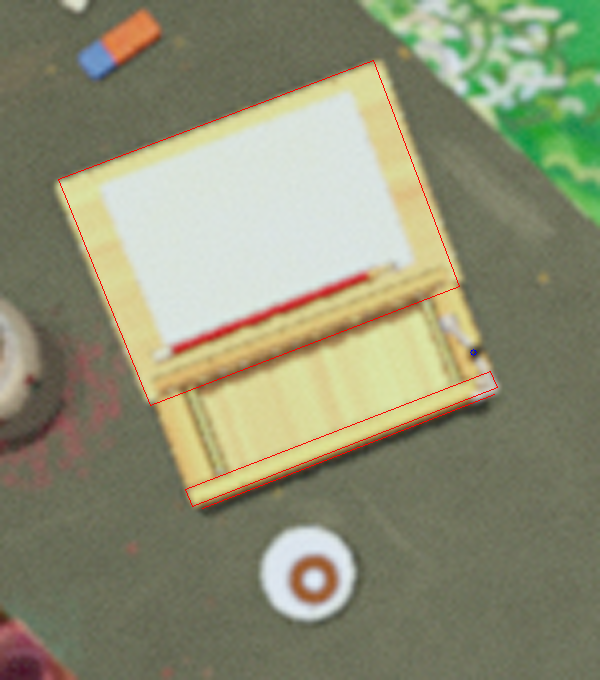

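View pics/ov4.png

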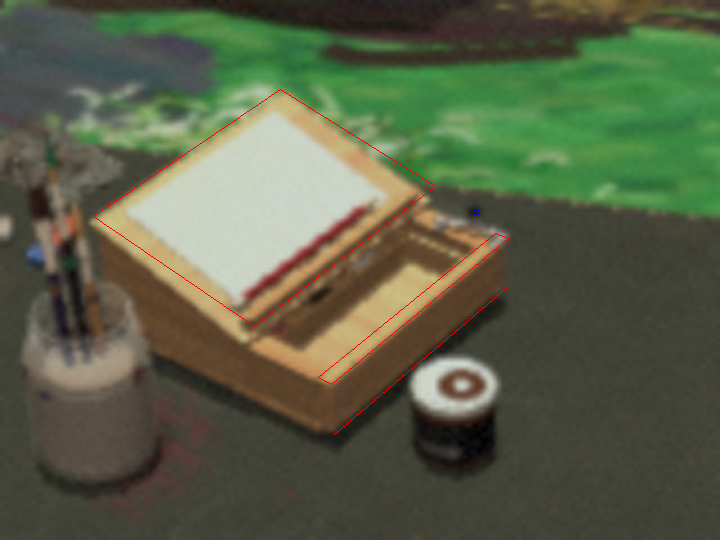

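The overlay now fits the easel to within about a pixel in both views, at (0.656, 0.1855) with yaw 19.8°. The pot sits at easel (-0.203, 0.055). I'll push it to the easel's +y with a half-open V of fingers, which needs the jaw axis along x_e (about +94° of yaw).

```bash
cat >> h.py <<'E'
EP=[.656,.1853,.346]
def go(xe,ye,ztip):
    """units from current state to the target tip pose in easel coords; yaw error of jaw axis"""
    s=r.sense();t=e2w([[xe,ye,ztip+.07]],EP)[0];R=np.array(s['ee_rot'])
    Rt=np.c_[[0,0,-1],[-np.cos(EP[2]),-np.sin(EP[2]),0],[0,0,0]];Rt[:,2]=np.cross(Rt[:,0],Rt[:,1])
    rv=cv2.Rodrigues(Rt@R.T)[0].ravel()
    print('t',round(s['time_s'],2),'tip_e',np.round(w2e(s['tcp_pos'][:2],EP),4),'ztip',round(s['tcp_pos'][2]-.07,4),'g',round(s['gripper_width'],2),'F',np.round(s['wrist_force'],1))
    print('turn units',np.round(np.degrees(rv)/8,2),'shift units',np.round((t-s['tcp_pos'])/.06,2),'target',t.round(3))
E
python3 - <<'E'
from h import *
go(-.2035,-.012,.15)
c,s=np.cos(EP[2]),np.sin(EP[2]);print('unit xe',c,s,'ye',-s,c)
E
```

```text
t 1.2 tip_e [-0.7257 -0.5752] ztip 0.2222 g 1.0 F [ 0.5 -0.5  0.3]
turn units [ 0.   -0.   11.77] shift units [ 5.   11.78 -1.2 ] target [0.469 0.105 0.22 ]
unit xe 0.9407367854479443 0.3391375834452273 ye -0.3391375834452273 0.9407367854479443
```

>>> move_arm(
  series=[
    [[0,0,0.9,0.4,0.8,0,0.5],[0,0,0.9,0.4,0.8,0,0.5],[0,0,0.9,0.4,0.8,0,0.5],[0,0,0.9,0.4,0.8,0,0.5],[0,0,0.9,0.4,0.8,0,0.5],[0,0,0.9,0.4,0.8,0,0.5],[0,0,0.9,0.4,0.8,0,0.5],[0,0,0.9,0.4,0.8,0,0.5],[0,0,0.9,0.4,0.8,0,0.5],[0,0,0.9,0.4,0.8,0,0.5],[0,0,0.9,0.4,0.8,0,0.5],[0,0,0.9,0.4,0.8,0,0.5],[0,0,0,0,0,0,0.5]],
  ],
)

```text
time_s: 2.82
tcp_pos: [0.4629, -0.0076, 0.2946]
ee_rot: [[0.012, -0.966, -0.258], [0.002, -0.258, 0.966], [-1.0, -0.012, -0.001]]
wrist_force: [-0.0, -0.9, -0.3]
gripper_width: 0.499
```

```bash
python3 -c "
from h import *
go(-.2035,-.012,.12);print(r.sense()['joints'])"
```

```text
t 2.83 tip_e [-0.2471 -0.116 ] ztip 0.2246 g 0.5 F [-0.  -0.9 -0.3]
turn units [-0.02  0.08  0.61] shift units [ 0.1   1.88 -1.74] target [0.469 0.105 0.19 ]
[ 19.30800906   5.66045726 -21.37463405   0.11888279 -62.30121055
  -4.43678033]
```

>>> move_arm(
  series=[
    [[0,0.05,0.3,0.03,0.6,0,0.5],[0,0,0.3,0.03,0.7,-0.4,0.5],[0,0,0,0.03,0.6,-0.6,0.5],[0,0,0,0,0,-0.6,0.5],[0,0,0,0,0,0,0.5]],
  ],
)

```text
time_s: 3.45
tcp_pos: [0.4679, 0.1077, 0.1981]
ee_rot: [[0.008, -0.942, -0.336], [0.004, -0.336, 0.942], [-1.0, -0.008, 0.001]]
wrist_force: [-0.4, -0.3, 0.7]
gripper_width: 0.499
```

```bash
python3 -c "
from h import *
p,d=viewer.capture('top');cv2.imwrite('pics/t2.png',p[:,:,::-1])
p,d=viewer.capture('wrist');cv2.imwrite('pics/w2.png',p[:,:,::-1])
go(-.2035,-.012,.02)"
```

```text
t 3.55 tip_e [-0.201  -0.0092] ztip 0.1311 g 0.49 F [ 0.2 -0.7 -0.1]
turn units [-0.05  0.1   0.02] shift units [-0.02 -0.06 -1.85] target [0.469 0.105 0.09 ]
```

View pics/w2.png

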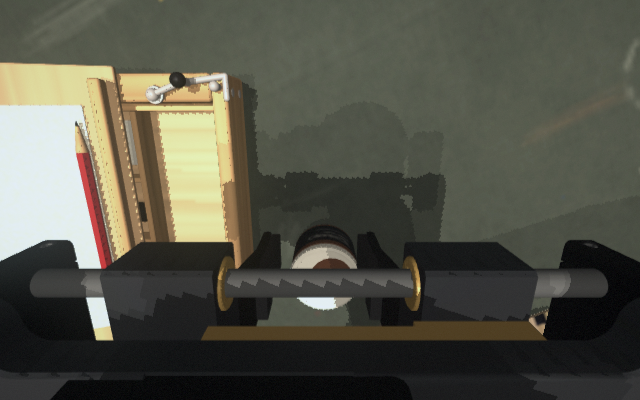

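View pics/t2.png

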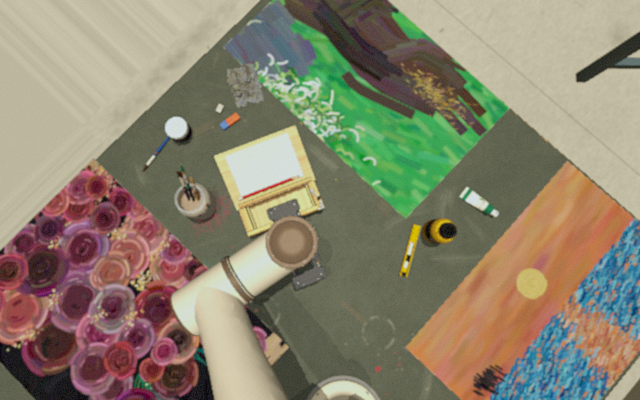

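```bash
python3 -c "
from h import *
s=r.sense();P=viewer.camera_params('wrist')
print(P['pose'][:3,3],s['tcp_pos'])
pot=e2w([[-.2035,.0555,.058]],EP);print(proj(pot,P))
print('tips',proj(e2w([[-.2035+.03,-.01,.131],[-.2035-.03,-.01,.131]],EP),P))
print('knob',proj(e2w([[-.111,-.103,.078],[-.137,-.11,.06],[-.137,-.11,.012]],EP),P))
print('pot from px',w2e(ray((325,278),.058,P)[:2],EP))
"
```

```text
[0.49423923 0.03585936 0.29303667] [0.47005375 0.10847448 0.2010964 ]
[[323.88141633 282.05010805]]
tips [[271.83749099 248.23901409]
 [377.03473276 248.61555337]]
knob [[183.22767588  83.2181374 ]
 [229.78099188  74.58250367]
 [246.10657234  80.79672356]]
pot from px [-0.20444644  0.05160113]
```

>>> move_arm(
  series=[
    [[-0.05,0.1,0,0,-0.08,-0.6,0.5],[0,0,0,0,0,-0.6,0.5],[0,0,0,0,0,-0.5,0.5],[0,0,0,0,0,-0.1,0.5],[0,0,0,0,0,0,0.5]],
  ],
)

```text
time_s: 4.18
tcp_pos: [0.4774, 0.104, 0.1014]
ee_rot: [[0.022, -0.942, -0.334], [0.01, -0.333, 0.943], [-1.0, -0.024, 0.002]]
wrist_force: [-0.2, 0.2, 0.2]
gripper_width: 0.498
```

```bash
python3 -c "
from h import *
go(-.2035,.133,.02)"
```

```text
t 4.17 tip_e [-0.1956 -0.0159] ztip 0.0314 g 0.5 F [-0.2  0.2  0.2]
turn units [-0.07  0.16  0.04] shift units [-0.97  2.29 -0.19] target [0.419 0.241 0.09 ]
```

>>> move_arm(
  series=[
    [[-0.07,0.16,0.04,-0.13,-0.05,-0.15,0.5],[0,0,0,0,0,-0.05,0.5]],
  ],
)

```text
time_s: 4.42
tcp_pos: [0.4706, 0.1014, 0.0914]
ee_rot: [[0.003, -0.941, -0.339], [0.002, -0.339, 0.941], [-1.0, -0.004, 0.001]]
wrist_force: [1.3, -0.4, 0.2]
gripper_width: 0.494
```

```bash
python3 -c "
from h import *
go(-.2035,.133,.02)"
```

```text
t 4.42 tip_e [-0.2029 -0.0161] ztip 0.0214 g 0.49 F [ 1.3 -0.4  0.2]
turn units [-0.02  0.02  0.  ] shift units [-0.85  2.33 -0.02] target [0.419 0.241 0.09 ]
```

>>> move_arm(
  series=[
    [[0,0,0,-0.07,0.19,0,0.5],[0,0,0,-0.07,0.19,0,0.5],[0,0,0,-0.07,0.19,0,0.5],[0,0,0,-0.07,0.19,0,0.5],[0,0,0,-0.07,0.19,0,0.5],[0,0,0,-0.07,0.19,0,0.5],[0,0,0,-0.07,0.19,0,0.5]],
  ],
)

```text
time_s: 5.3
tcp_pos: [0.4393, 0.1872, 0.0922]
ee_rot: [[0.005, -0.94, -0.34], [0.003, -0.34, 0.94], [-1.0, -0.005, 0.001]]
wrist_force: [-0.3, -0.5, -0.2]
gripper_width: 0.501
```

```bash
python3 -c "
from h import *
go(-.2035,.133,.02)"
```

```text
t 5.3 tip_e [-0.2032  0.0752] ztip 0.0222 g 0.5 F [-0.3 -0.5 -0.2]
turn units [-0.02  0.03 -0.01] shift units [-0.33  0.9  -0.04] target [0.419 0.241 0.09 ]
```

>>> move_arm(
  series=[
    [[0,0.03,0,-0.07,0.19,-0.03,0.5],[0,0,0,-0.07,0.19,0,0.5],[0,0,0,-0.07,0.19,0,0.5],[0,0,0,-0.06,0.17,0,0.5],[0,0,0,-0.05,0.12,0,0.5],[0,0,0,0,0,0,0.5]],
  ],
)

```text
time_s: 6.05
tcp_pos: [0.4186, 0.2433, 0.0903]
ee_rot: [[0.0, -0.94, -0.341], [0.003, -0.341, 0.94], [-1.0, -0.001, 0.003]]
wrist_force: [0.1, -0.2, 0.2]
gripper_width: 0.502
```

```bash
python3 -c "
from h import *
go(-.2035,.133,.02)
p,d=viewer.capture('wrist');P=viewer.camera_params('wrist');cv2.imwrite('pics/w3.png',p[:,:,::-1])
for q in spotter.find_in('wrist','paint_pot')[:2]: print(q,w2e(ray(q['centre'],.05,P)[:2],EP))
"
```

```text
t 6.05 tip_e [-0.2037  0.1351] ztip 0.0203 g 0.5 F [ 0.1 -0.2  0.2]
turn units [-0.02  0.   -0.02] shift units [ 0.01 -0.03 -0.  ] target [0.419 0.241 0.09 ]
{'centre': [100.7, 99.9], 'conf': 0.73} [-0.11535721  0.05451069]
{'centre': [314.0, 299.8], 'conf': 0.6} [-0.20177534  0.14768075]
```

View pics/w3.png

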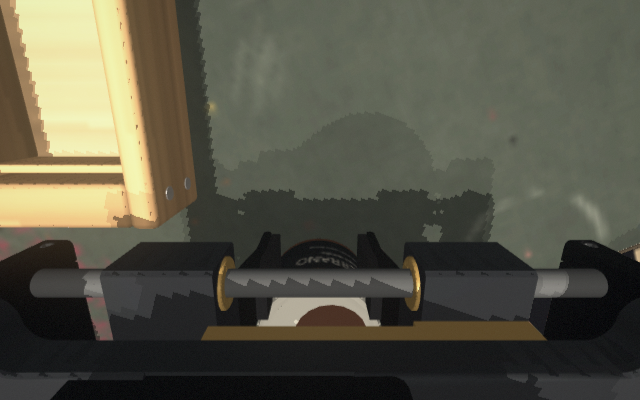

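The pot rests between the fingers, its lid at about (318,315), where I expected it. Next I back away, rise and close the fingers for the hook.

>>> move_arm(
  series=[
    [[0,0,0,0.15,-0.4,0,0.5],[0,0,0,0.15,-0.4,0.1,0.5],[0,0,0,0.1,-0.3,0.7,0.5],[0,0,0,0.1,-0.3,0.9,0],[0,0,0,0.2,-0.5,0.5,0],[0,0,0,0.6,-0.6,0,0],[0,0,0,0.6,-0.4,0,0],[0,0,0,0.3,-0.1,0,0],[0,0,0,0,0,0,0]],
  ],
)

```text
time_s: 7.28
tcp_pos: [0.5536, 0.0528, 0.2272]
ee_rot: [[0.002, -0.942, -0.336], [0.002, -0.336, 0.942], [-1.0, -0.003, 0.001]]
wrist_force: [-0.4, 0.4, 1.0]
gripper_width: 0.014
```

```bash
python3 -c "
from h import *
go(-.111,-.06,.12)
p,d=viewer.capture('top');P=viewer.camera_params('top');cv2.imwrite('pics/t4.png',p[100:300,140:400][:,:,::-1].repeat(3,0).repeat(3,1))
p,d=viewer.capture('wrist');P=viewer.camera_params('wrist');cv2.imwrite('pics/w4.png',p[:,:,::-1])
print(proj(e2w([[-.111,-.103,.078]],EP),P))
W=cloud(d,P)
np.savez('w4.npz',p=p,d=d,K=P['mtx'],T=P['pose'])
for q in spotter.find_in('wrist','hook_knob')[:2]: print(q,w2e(ray(q['centre'],.078,P)[:2],EP))
"
```

```text
t 7.28 tip_e [-0.1413 -0.0899] ztip 0.1572 g 0.01 F [-0.4  0.4  1. ]
turn units [-0.02  0.02  0.02] shift units [ 0.31  0.64 -0.62] target [0.572 0.091 0.19 ]
[[279.51229414 191.02201285]]
{'centre': [278.4, 188.2], 'conf': 0.84} [-0.11019391 -0.10533785]
```

View pics/w4.png

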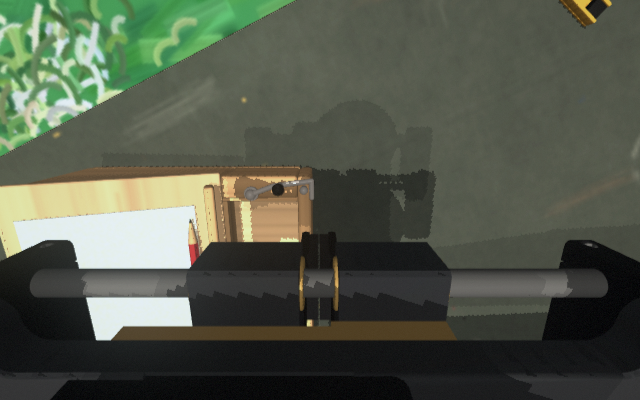

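View pics/t4.png

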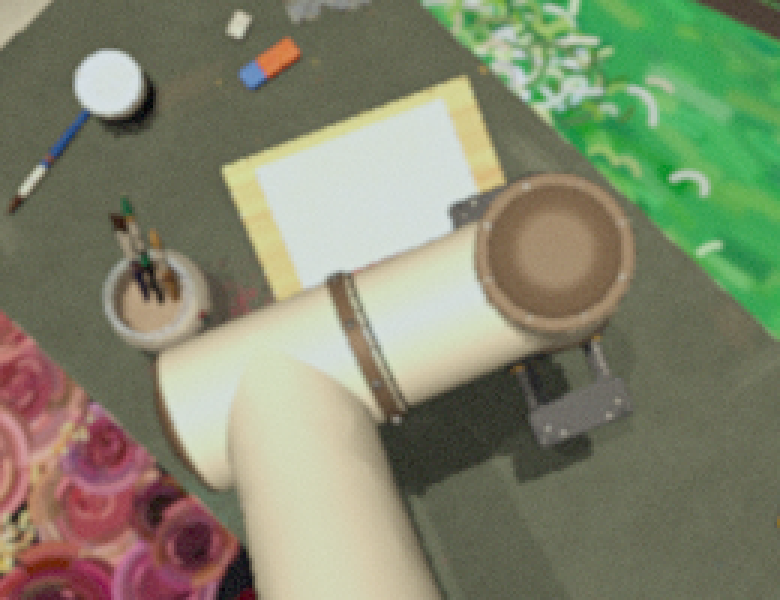

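The wrist view shows the knob at (278,188), which gives easel (-0.110,-0.105) and agrees with the model within 2 mm. Moving to its inner side.

>>> move_arm(
  series=[
    [[0,0,0,0.15,0.32,0,0],[0,0,0,0.15,0.3,0,0],[0,0,0,0,0,-0.5,0],[0,0,0,0,0,-0.5,0],[0,0,0,0,0,-0.2,0],[0,0,0,0,0,0,0]],
  ],
)

```text
time_s: 8.18
tcp_pos: [0.5719, 0.1002, 0.1554]
ee_rot: [[0.007, -0.938, -0.346], [0.004, -0.346, 0.938], [-1.0, -0.008, 0.002]]
wrist_force: [-0.6, 0.7, 0.6]
gripper_width: 0.001
```

```bash
python3 -c "
from h import *
go(-.111,-.07,.0765)"
```

```text
t 8.18 tip_e [-0.108  -0.0515] ztip 0.0854 g 0.0 F [-0.6  0.7  0.6]
turn units [-0.03  0.05 -0.05] shift units [ 0.06 -0.31 -0.15] target [0.575 0.082 0.147]
```

>>> move_arm(
  series=[
    [[-0.03,0.05,-0.05,0,0,-0.13,0],[0,0,0,0.05,-0.25,-0.02,0],[0,0,0,0,0,0,0]],
  ],
)

```text
time_s: 8.55
tcp_pos: [0.5765, 0.0851, 0.1482]
ee_rot: [[0.003, -0.94, -0.34], [0.001, -0.34, 0.94], [-1.0, -0.004, -0.0]]
wrist_force: [-0.0, -1.1, 0.5]
gripper_width: 0.006
```

```bash
python3 -c "
from h import *
go(-.111,-.112,.0765)"
```

```text
t 8.55 tip_e [-0.1088 -0.0673] ztip 0.0782 g 0.01 F [-0.  -1.1  0.5]
turn units [-0.01  0.02 -0.01] shift units [ 0.22 -0.71 -0.03] target [0.59  0.042 0.147]
```

>>> move_arm(
  series=[
    [[0,0,0,0,-0.05,-0.04,0],[0,0,0,0.03,-0.1,0,0],[0,0,0,0.03,-0.1,0,0],[0,0,0,0.03,-0.1,0,0],[0,0,0,0.03,-0.1,0,0],[0,0,0,0.03,-0.1,0,0],[0,0,0,0,0,0,0]],
  ],
)

```text
time_s: 9.43
tcp_pos: [0.5898, 0.0522, 0.1475]
ee_rot: [[0.015, -0.94, -0.34], [0.008, -0.34, 0.94], [-1.0, -0.017, 0.002]]
wrist_force: [-1.2, -0.3, -0.7]
gripper_width: 0.003
```

```bash
python3 -c "
from h import *
go(-.111,-.112,.076)
p,d=viewer.capture('wrist');P=viewer.camera_params('wrist');cv2.imwrite('pics/w5.png',p[:,:,::-1])
for q in spotter.find_in('wrist','hook_knob')[:2]: print(q,w2e(ray(q['centre'],.078,P)[:2],EP))
"
```

```text
t 9.43 tip_e [-0.1074 -0.1027] ztip 0.0775 g 0.0 F [-1.2 -0.3 -0.7]
turn units [-0.05  0.11 -0.01] shift units [-0.   -0.17 -0.02] target [0.59  0.042 0.146]
{'centre': [311.3, 213.0], 'conf': 0.93} [-0.1029263  -0.12505747]
```

View pics/w5.png

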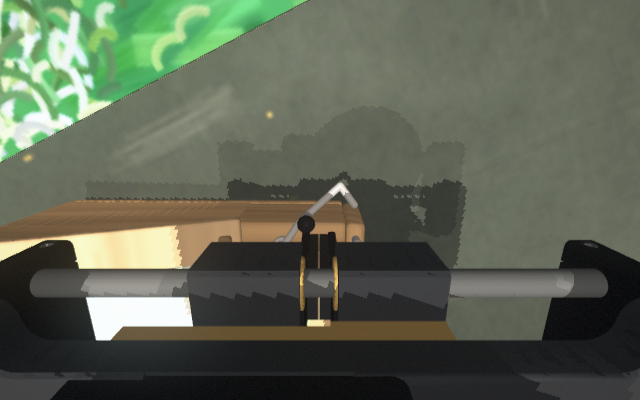

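The hook is off the pin, with the knob at (306,223) and the bar's end outside the wall. A little more for margin.

>>> move_arm(
  series=[
    [[-0.05,0.1,0,0.03,-0.08,-0.02,0],[0,0,0,0.03,-0.08,0,0],[0,0,0,0,0,0,0],[0,0,0,-0.1,0.35,0,0],[0,0,0,-0.1,0.35,0.4,0],[0,0,0,-0.15,0.6,0.3,0],[0,0,0,-0.1,0.3,0.2,0],[0,0,0,0,0,0,0]],
  ],
)

```text
time_s: 10.52
tcp_pos: [0.5634, 0.1367, 0.2001]
ee_rot: [[-0.008, -0.941, -0.337], [-0.005, -0.337, 0.942], [-1.0, 0.009, -0.002]]
wrist_force: [0.5, 0.4, 0.4]
gripper_width: 0.002
```

```bash
python3 -c "
from h import *
go(-.098,0,.1)
p,d=viewer.capture('wrist');P=viewer.camera_params('wrist');cv2.imwrite('pics/w6.png',p[:,:,::-1])
for q in spotter.find_in('wrist','hook_knob')[:2]:
  e=w2e(ray(q['centre'],.078,P)[:2],EP);print(q,e,'ang',np.arctan2(e[1]+.095,e[0]+.085)%(2*np.pi)-np.arctan2(-.008,-.026)%(2*np.pi))
print('lip corners px',proj(e2w([[-.137,-.11,.06],[-.125,-.11,.06]],EP),P))
"
```

```text
t 10.53 tip_e [-0.1036 -0.0143] ztip 0.1301 g 0.0 F [0.5 0.4 0.4]
turn units [ 0.04 -0.06  0.02] shift units [ 0.01  0.26 -0.5 ] target [0.564 0.152 0.17 ]
{'centre': [302.7, 63.3], 'conf': 0.84} [-0.09603141 -0.12054445] ang 0.8646377815353539
lip corners px [[362.21839021  83.24592336]
 [345.16554233  83.29177027]]
```

View pics/w6.png

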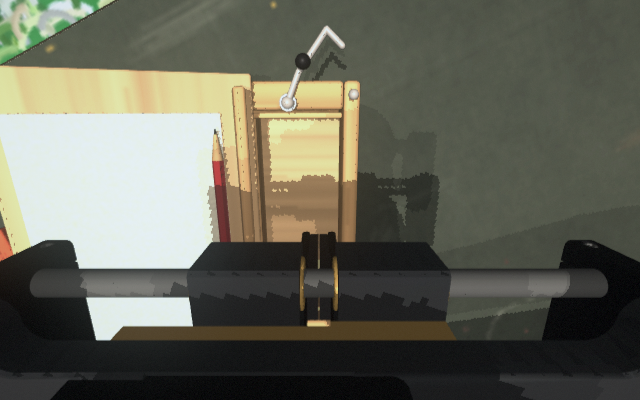

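The hook stands at about 0.86 rad and the lip runs where predicted (columns 345–360). I'll check the pot, then lower into the trough.

```bash
python3 -c "
from h import *
for c in ('scene','top'):
  p,d=viewer.capture(c);P=viewer.camera_params(c);cv2.imwrite('pics/%s7.png'%c,p[:,:,::-1])
  for q in spotter.trace(c,'paint_pot')[:2]:
    W=cloud(d,P);m=q['mask']&(d>0)&(W[...,2]>.045)&(W[...,2]<.075);
    print(c,q['centre'],q['conf'],m.sum(),w2e(np.median(W[m],0)[:2],EP) if m.sum() else '')
"
```

```text
scene [296.3, 261.9] 0.82 254 [-0.2062207   0.17129546]
top [238.8, 264.6] 0.86 270 [-0.20229927  0.15660571]
top [293.2, 214.8] 0.53 339 [-1.29295007e-01 -4.48342002e-05]
```

View pics/scene7.png

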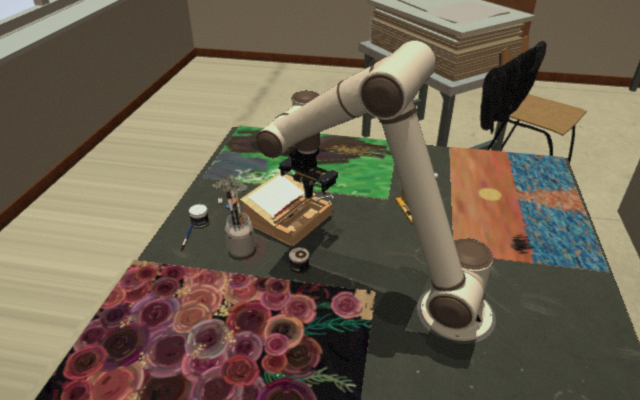

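>>> move_arm(
  series=[
    [[0.04,-0.06,0,0.01,0.26,-0.3,0],[0,0,0,0,0,-0.2,0],[0,0,0,0,0,0,0]],
  ],
)

```text
time_s: 11.2
tcp_pos: [0.5641, 0.1486, 0.1667]
ee_rot: [[-0.004, -0.943, -0.332], [-0.002, -0.332, 0.943], [-1.0, 0.004, -0.001]]
wrist_force: [0.3, -0.2, 0.8]
gripper_width: 0.002
```

```bash
python3 -c "
from h import *
go(-.100,0,.042)"
```

```text
t 11.2 tip_e [-0.0989 -0.0034] ztip 0.0967 g 0.0 F [ 0.3 -0.2  0.8]
turn units [ 0.01 -0.03  0.06] shift units [-0.04  0.05 -0.91] target [0.562 0.151 0.112]
```

>>> move_arm(
  series=[
    [[0,-0.03,0.06,-0.04,0.05,-0.4,0],[0,0,0,0,0,-0.4,0],[0,0,0,0,0,-0.1,0],[0,0,0,0,0,0,0]],
  ],
)

```text
time_s: 11.7
tcp_pos: [0.5636, 0.1503, 0.1138]
ee_rot: [[0.004, -0.941, -0.339], [-0.001, -0.339, 0.941], [-1.0, -0.003, -0.003]]
wrist_force: [-0.7, 0.6, 0.5]
gripper_width: 0.006
```

```bash
python3 -c "
from h import *
go(-.236,0,.042)"
```

```text
t 11.7 tip_e [-0.0988 -0.0016] ztip 0.0438 g 0.01 F [-0.7  0.6  0.5]
turn units [0.01 0.03 0.  ] shift units [-2.16 -0.75 -0.03] target [0.434 0.105 0.112]
```

>>> move_arm(
  series=[
    [[0,0,0,-0.14,-0.05,-0.03,0],[0,0,0,-0.14,-0.05,0,0],[0,0,0,-0.14,-0.05,0,0],[0,0,0,-0.14,-0.05,0,0],[0,0,0,-0.14,-0.05,0,0],[0,0,0,-0.14,-0.05,0,0],[0,0,0,-0.14,-0.05,0,0],[0,0,0,-0.14,-0.05,0,0]],
  ],
)

```text
time_s: 12.7
tcp_pos: [0.4953, 0.1262, 0.1155]
ee_rot: [[0.015, -0.94, -0.34], [0.004, -0.34, 0.94], [-1.0, -0.016, -0.001]]
wrist_force: [2.5, 0.1, -2.4]
gripper_width: 0.006
```

```bash
python3 -c "
from h import *
go(-.236,0,.042)"
```

```text
t 12.7 tip_e [-0.1712 -0.0011] ztip 0.0455 g 0.01 F [ 2.5  0.1 -2.4]
turn units [-0.03  0.11 -0.01] shift units [-1.02 -0.35 -0.06] target [0.434 0.105 0.112]
```

>>> move_arm(
  series=[
    [[-0.03,0.1,0,-0.14,-0.05,-0.05,0],[0,0,0,-0.14,-0.05,0,0],[0,0,0,-0.14,-0.05,0,0],[0,0,0,-0.14,-0.05,0,0],[0,0,0,-0.14,-0.05,0,0],[0,0,0,-0.12,-0.04,0,0]],
  ],
)

```text
time_s: 13.45
tcp_pos: [0.4431, 0.1076, 0.1129]
ee_rot: [[0.001, -0.94, -0.341], [-0.0, -0.341, 0.94], [-1.0, -0.001, -0.001]]
wrist_force: [3.6, -0.1, 0.0]
gripper_width: 0.006
```

```bash
python3 -c "
from h import *
go(-.236,0,.042)"
```

```text
t 13.45 tip_e [-0.2266 -0.0009] ztip 0.0429 g 0.01 F [ 3.6 -0.1  0. ]
turn units [ 0.    0.01 -0.01] shift units [-0.15 -0.04 -0.01] target [0.434 0.105 0.112]
```

>>> move_arm(
  series=[
    [[0,0,0,-0.08,-0.03,0,0],[0,0,0,-0.08,-0.03,0,0],[0,0,0,-0.08,-0.03,0,0]],
  ],
)

```text
time_s: 13.82
tcp_pos: [0.4346, 0.1059, 0.1146]
ee_rot: [[0.02, -0.939, -0.344], [0.009, -0.344, 0.939], [-1.0, -0.022, 0.002]]
wrist_force: [11.7, -0.0, -7.4]
gripper_width: 0.002
```

```bash
python3 -c "
from h import *
go(-.236,0,.042)"
```

```text
t 13.82 tip_e [-0.2352  0.0004] ztip 0.0446 g 0.0 F [11.7 -0.  -7.4]
turn units [-0.07  0.14 -0.04] shift units [-0.01 -0.01 -0.04] target [0.434 0.105 0.112]
```

The force rose to 12 N at the stop. I hold for a moment, then back off the lip and rise.

>>> move_arm(
  series=[
    [[0,0,0,-0.03,-0.01,0,0],[0,0,0,-0.02,-0.01,0,0],[-0.07,0.14,0,0.12,0.04,0,0],[0,0,0,0.1,0.04,0,0],[0,0,0,0,0,0.3,0],[0,0,0,0,0,0.8,0],[0,0,0,0,0,0.8,0],[0,0,0,0,-0.6,0.5,0],[0,0,0,0,-0.9,0.3,0],[0,0,0,0,-0.9,0,0],[0,0,0,0,-0.9,0,0],[0,0,0,0,-0.9,0,0],[0,0,0,0,0,0,0]],
  ],
)

```text
time_s: 15.45
tcp_pos: [0.4397, -0.1508, 0.2785]
ee_rot: [[-0.022, -0.939, -0.344], [-0.007, -0.344, 0.939], [-1.0, 0.023, 0.001]]
wrist_force: [0.1, 0.0, 0.2]
gripper_width: 0.004
```

```bash
python3 -c "
from h import *
go(-.236,0,.042)
L=[(-.257,-.11,.06),(-.257,.11,.06),(-.096,-.1205,.078),(-.2035,.167,.058)]
overlay('top',EP,'pics/t8.png',(200,110,350,280),4,L)
p,d=viewer.capture('top');P=viewer.camera_params('top')
q=spotter.trace('top','paint_pot')[0];W=cloud(d,P);m=q['mask']&(d>0)&(W[...,2]>.045)&(W[...,2]<.075)
c,rad=cv2.minEnclosingCircle(W[m][:,:2].astype(np.float32));print(q['centre'],q['conf'],w2e(c,EP),rad)
for n in ['water_jar','paint_bottle','cutter']:print(n,spotter.find_in('top',n)[0])
"
```

```text
t 15.45 tip_e [-0.3175 -0.2429] ztip 0.2085 g 0.0 F [0.1 0.  0.2]
turn units [ 0.05 -0.16 -0.03] shift units [-0.09  4.27 -2.77] target [0.434 0.105 0.112]
[236.0, 270.0] 0.7 [-0.20328819  0.16677847] 0.03043414279818535
water_jar {'centre': [190.3, 197.9], 'conf': 0.71}
paint_bottle {'centre': [445.4, 221.8], 'conf': 0.64}
cutter {'centre': [190.8, 199.7], 'conf': 0.49}
```

View pics/t8.png

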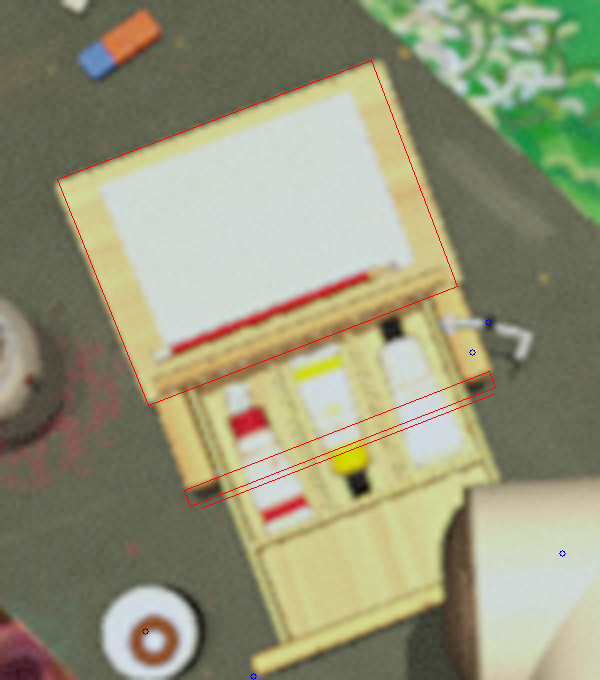

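The tray's front corner, at (255,673) in the crop, is within a pixel or two of the predicted spot for 120 mm of draw. The tubes are exposed, the hook is open, and the pot is at easel y 0.167 (its lid centred near (152,635)). Handing in.

```bash
python3 -c "
from h import *
print(r.finish_job(), r.sense()['time_s'])"
```

```text
the job is handed in; nothing more can be done
the job is handed in; nothing more can be done
```

The paint tray is drawn out to its stop and the job is handed in, at about 15.7 s of the 51 s allowed; no verdict was reported.

- **Pot:** I slid it sideways between half-open fingers. In the last top view it was upright, with its axis about 167 mm to the easel's left (+y), against the 144 mm needed.
- **Hook:** I swung it off its pin by pushing the knob with closed fingers. The wrist view put it at about 0.86 rad, and the last picture still shows it open.
- **Tray:** I drew it by the lip until the force rose from about 3 N to 12 N at the stop. The lip corner in the last picture is within about 3 mm of where a 120 mm draw would put it.
- **Arm:** It had backed off and stood well clear of everything when I handed in.

**Disagreements in the checks:**
- While the arm partly hid the pot, two views put it at 157 mm and 171 mm. The later clear view gave 167 mm.
- In the last check the network put the cutter on the jar (confidence 0.49), so I discarded that. I did not check the cutter again; the arm stayed well away from it.
- The network's bottle position shifted about 10 pixels from the start. The arm never came near the bottle, so I put this down to network error and did not check it further.

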